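# Zero the detector and start the chromatography run

### The arm

A 7-joint arm with a two-finger parallel gripper is mounted at the origin on the work surface. World frame = base frame: x ahead of the robot, y to its left, z up, the work surface at z = 0. Lengths are in mm, angles in rad, forces in N, time in s.
With the tool pointing down it reaches from about 400 to 875 mm from the base axis. Payload 4.4 kg.
Tool frame: the origin (TCP) lies at the very end of the fingers, on their centre line; the grasp point (between the pads) lies 19 mm behind it; z points along the fingers, y is the line along which they close (so a half turn about z gives the same grasp; the last joint's range is limited). The gripper opens to 85 mm and grips with 20 to 120 N. Pads are 22 mm wide; open, the fingers measure 114 mm over their backs; the gripper's body (76 mm by 85 mm) begins 54 mm behind the grasp point. The pads swing forward as they close: fully open they stand 13 mm farther back than shut.
Start: joints at [-0.066, 0.628, 0.038, 1.517, -0.027, 0.996, -0.02], TCP at [650.014, 0.027, 231.313] pointing down, gripper open.
Joint ranges: [-3.06, 3.06], [-0.37, 2.12], [-1.25, 1.32], [0.18, 2.47], [-1.1, 4.24], [0.23, 1.98], [-2.94, 2.94]. Speed limits (rad/s): [2.57, 2.57, 3.14, 3.14, 3.14, 3.14, 3.14].

### API

Orientations are given as [roll, pitch, yaw] about the fixed x, y, z axes, in that order (R = Rz(yaw) Ry(pitch) Rx(roll)).
In Python, from cell import ctrl gives the robot as it stands.
- The arm moves only by the tool step_arm, never from a script. Its argument "series" is a list that holds one entry, the list of rows, each a list of 7 numbers: the turn, a rotation vector about the tool's x, y, z as a fraction of full scale, then the shift along the tool's x, y, z as a fraction of full scale, then the closure, from 0 (fully open) to 1 (shut). In form: [[[ax, ay, az, tx, ty, tz, gripper], ...]]. A call has 1 to 12 rows; each row shifts and turns the commanded pose from where the row before left it, along the tool's axes as they then stand; what a row does not reach is not made up. Full scale, the value 1, is 150 mm for a shift and 45 degrees for a turn. A row lasts 1/10 s, in which the tool goes at most 50 mm and 8.59 degrees, less where a joint would pass 70% of its speed; a pose out of reach is approached as far as the arm can. A call with a number of a shift or a turn outside -1 to 1 is refused whole. A call with a gripper value outside its range is refused whole. The fingers move at their own pace and stop on an object; the grip force is fixed at half the most. Time passes only in rows, so rows that do not move let the fingers close. It gives the time, the measured TCP pose, the force, the opening and the grip force at its end, in the units of the state.
- ctrl.read_state(): the state, without advancing time (a new reading comes with each control period).
- ctrl.get_image(name): name is "scene" or "side" or "wrist"; returns a dict with "img" (480x640x3 uint8, red, green, blue), "fx", "fy", "cx", "cy" (pixels), "R" (3x3) and "t" (3): a world point X has camera coordinates R X + t. Camera axes: x right, y down, z forward; pixel columns grow to the right and rows downward; lengths in mm; the calibration is good to about 2 mm. A picture is of the moment at which its call begins. There is no depth.
- ctrl.finish_job(): hands the job in; it is judged then, once.
Trained networks look in a picture, given as the dict that the camera call returned (one of the last four; its "shot" number tells which), for a name from the list of things; names that differ only in an ending like _2 or _b are one class to them, and where a whole thing is asked for, a point or a joint stands for the part that bears it (a point fixed in the world has none). Each returns a list of dicts, best first, with "score" (0 to 1); they miss things now and then, are a little off and sometimes report something else, mostly with a low value. They report only what shows in the picture. A call takes as long as a camera call. They do not tell look-alikes from the thing itself.
- ctrl.recognise(picture, thing): "centre" ([column, row] in pixels, amid what is visible of it).
The state is a dict: "clock": time; "qpos": joint angles; "qd": joint speeds; "tau": joint torques, N m; "eef_pos": TCP position; "tool_rot": TCP orientation; "force": force on the tool from outside, world axes, zero at the start; "torque": the same for the moment, N m; "width": finger opening in mm; "gripper_force": force on a finger pad.
Only numpy, scipy, OpenCV 4.12 (cv2) and the standard library are available. Lean on these libraries where they do the work, as an engineer would, in place of code of your own. Each camera call takes 0.05 s, during which the arm holds its last target. There are 200 camera calls.

### The job

Start the run at the white control pad: press the square key (auto-zero) fully down and let it spring back up, then press the large round key (start) fully down and let it spring back up. Do not press the small round key (stop), and do not shove or tip the small blue-capped glass bottle standing beside the pad.

Things in the scene. Friction and masses are not known exactly. Their poses are not given: they have to be found in the camera images.
- zero_top (a point): Centre of the top of the square key, a flat off-white cap 32 x 32 mm on the white control pad (170 x 270 mm, 50 mm high, fixed). Unpressed its top is 66 mm above the bench, 16 above the pad, 12 above its black surround. It goes 7 mm straight down to a hard stop (5 N fully down) and springs back; this point moves with it. z up, x towards the pad's display, y along the row of keys.
- start_top (a point): Centre of the top of the large round key, a flat off-white cap 42 mm in diameter on the same pad. Same height, travel, spring and axes as the square key. The pad's three keys stand in one row, 85 mm from centre to centre, in any order, on the half of the pad opposite its display.
- stop_top (a point): Centre of the top face of the small round key, 20 mm in diameter, in the same row on the same pad, with the same height, travel, spring and axes. Not to be pressed.
- bottle_mid (a point): Loose clear glass bottle with a blue cap, 56 mm in diameter, 100 mm high, standing upright on the bench beside one end of the pad, about 190 mm from the pad's centre; this point is on its axis, 50 mm above its foot; z is its axis. To be left alone.
Things that resemble listed ones, but are neither listed nor needed, are in the scene too. What is shaped like the part that bears bottle_mid but red is not meant.

How it is judged (in metres and radians):
On the way, in this order (a step that is already met when the one before it is completed fails the run):
1. the square key is pressed fully down (at least 5.5 of its 7 mm) while the large round key is up (distance of zero_top from where it was at the start of the episode above 0.0055 m and distance of start_top from where it was at the start of the episode below 0.0015 m), for 0.04 s.
2. with the square key up again, the large round key is pressed fully down (at least 5.5 of its 7 mm) (distance of start_top from where it was at the start of the episode above 0.0055 m and distance of zero_top from where it was at the start of the episode below 0.0015 m), for 0.04 s.
At the end, for the whole second after the job is handed in: All three keys are up again (within 1.5 mm of where they started), and the bottle stands upright (within 10 degrees) within 20 mm of where it started (distance of each of zero_top, start_top, stop_top from where it was at the start of the episode below 0.0015 m and distance of bottle_mid from where it was at the start of the episode below 0.02 m and angle between bottle_mid's own z axis and vertical below 0.17 rad); the robot touches nothing.
It fails at once if the small round key is pressed (3 mm or more) (distance of stop_top from where it was at the start of the episode above 0.003 m).
It fails at once if the bottle is shoved 20 mm or tipped 20 degrees (distance of bottle_mid from where it was at the start of the episode above 0.02 m or angle between bottle_mid's own z axis and vertical above 0.35 rad).
It also fails if it takes over 32 s, if anything falls off the work surface, if the arm or the gripper's body presses on something with over 40 N, if the wrist force passes 120 N, or if a joint passes its speed limit or range.

## Working session

There is one attempt and no reset: what is moved stays moved. The work goes in short steps, Python scripts to look and compute and a tool call to move; the robot and the scene stay as the last step left them, time stands still between calls to the robot, and variables do not carry over. Pictures are saved under pics/ and viewed, at most 10 in all, crops included, and the job is handed in when it is done.

Besides the shell and the picture viewer there is one more tool, called after "Call:" as name(argument=value, ...), one argument or row to a line, values as JSON. step_arm: Moves the arm, as the interface text tells. Shift numbers are shares of 150 mm and turn numbers shares of 45 degrees, none past 1 either way. Its arguments: {"type":"object","properties":{"series":{"type":"array","items":{"type":"array","items":{"type":"array","items":{"type":"number","minimum":-1,"maximum":1}}}}},"required":["series"]}

```bash
mkdir -p pics; cat > h.py <<'E'
import numpy as np, cv2
from cell import ctrl
def ray(p,uv):
    R=np.array(p["R"]);t=np.array(p["t"])
    d=R.T@np.array([(uv[0]-p["cx"])/p["fx"],(uv[1]-p["cy"])/p["fy"],1.]); return -R.T@t,d
def onz(p,uv,z):
    c,d=ray(p,uv); return c+d*(z-c[2])/d[2]
E
python3 - <<'E'
from h import *
ims=[]
for n in ("scene","wrist"):
    p=ctrl.get_image(n); ims.append(p["img"])
    cv2.imwrite(f"pics/{n}0.png",p["img"][:,:,::-1])
    for th,z in (("zero_top",66),("start_top",66),("stop_top",66),("bottle_mid",50)):
        for r in ctrl.recognise(p,th)[:3]:
            print(n,th,round(r["score"],2),np.round(r["centre"]),onz(p,r["centre"],z).round(1))
s=ctrl.read_state();print(s["clock"],s["eef_pos"],s["tool_rot"],s["force"])
E
```

```text
scene zero_top 0.64 [283. 157.] [482.7 -72.8  66. ]
scene start_top 0.83 [326. 217.] [531.9  87.   66. ]
scene bottle_mid 0.9 [297. 324.] [702.3 193.3  50. ]
scene bottle_mid 0.82 [323. 282.] [621.8 168.5  50. ]
scene bottle_mid 0.79 [357. 324.] [639.7 256.4  50. ]
wrist zero_top 0.95 [142. 295.] [477.2 -81.9  66. ]
wrist start_top 0.95 [174. 120.] [527.2  80.3  66. ]
wrist stop_top 0.74 [156. 212.] [501.1   0.6  66. ]
wrist bottle_mid 0.92 [275.  27.] [612.9 153.3  50. ]
wrist bottle_mid 0.57 [376.  11.] [695.2 164.4  50. ]
wrist bottle_mid 0.45 [176.   4.] [533.4 169.6  50. ]
0.5 [6.49975421e+02 2.89845423e-02 2.31261347e+02] [-3.14149598e+00 -1.29617884e-05  1.57082356e+00] [-0.19676456 -0.88816668 -0.18665156]
```

View pics/scene0.png

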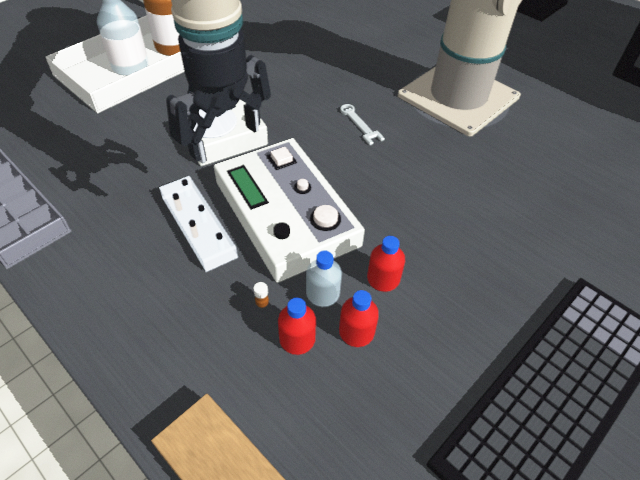

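View pics/wrist0.png

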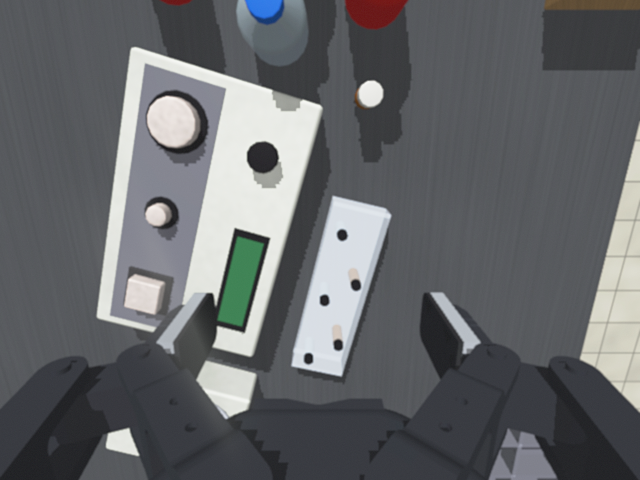

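The scene view shows the pad with the square key at (283,157), the stop key at (303,185) and the start key at (326,217), plus a black knob at (282,231). The clear bottle is at (323,282). Possible confusions:
- **Other bottles:** red ones at (297,324), (357,324) and (388,265).
- **Other pale objects:** the white block at (230,135) and the tube rack at (197,222).
- **Wrist view:** square key (145,295), stop key (158,214), start key (174,122), black knob (262,157).

I choose the square key at wrist (145,295) and the large round key at (174,122). Next I move near the square key, with the gripper shut, and check.

Call:
step_arm(
  series=[
    [[0,0,0,-0.107,-0.213,0.08,1],[0,0,0,-0.107,-0.213,0.08,1],[0,0,0,-0.107,-0.213,0.08,1],[0,0,0,-0.107,-0.213,0.08,1],[0,0,0,-0.107,-0.213,0.08,1],[0,0,0,0,0,0,1],[0,0,0,0,0,0,1],[0,0,0,0,0,0,1]],
  ],
)

```text
clock: 1.3
eef_pos: [492.0, -79.7, 171.9]
tool_rot: [3.139, -0.0, 1.572]
force: [-0.0, -0.4, -0.4]
width: -0.0
gripper_force: 0.0
```

```bash
cat > look.py <<'E'
from h import *
import sys
tag=sys.argv[1]
s=ctrl.read_state();print(s["clock"],np.round(s["eef_pos"],1),np.round(s["tool_rot"],3),np.round(s["force"],1),s["width"])
O=[]
for n in ("wrist","side","scene"):
    p=ctrl.get_image(n)
    for th in ("zero_top","start_top","stop_top"):
        for r in ctrl.recognise(p,th)[:1]:
            print(n,th,round(r["score"],2),np.round(r["centre"]),onz(p,r["centre"],64).round(1))
    if n!="scene": O.append(p["img"])
o=np.hstack(O)[:,:,::-1]; cv2.imwrite(f"pics/{tag}.png",cv2.resize(o,(800,300),interpolation=cv2.INTER_AREA))
E
python3 look.py a
```

```text
1.3 [492.  -79.7 171.9] [ 3.139 -0.     1.572] [-0.  -0.4 -0.4] -0.045940775749193856
wrist zero_top 0.88 [294. 237.] [472.7 -84.8  64. ]
wrist start_top 0.6 [368.   8.] [522.1  65.9  64. ]
wrist stop_top 0.75 [330. 122.] [498.4  -2.2  64. ]
side zero_top 0.73 [257. 376.] [476.6 -88.   64. ]
side stop_top 0.74 [269. 317.] [498.4  -9.7  64. ]
scene zero_top 0.82 [283. 157.] [481.2 -74.8  64. ]
scene start_top 0.85 [324. 217.] [532.7  83.8  64. ]
scene stop_top 0.5 [299. 181.] [502.7  -8.4  64. ]
```

View pics/a.png

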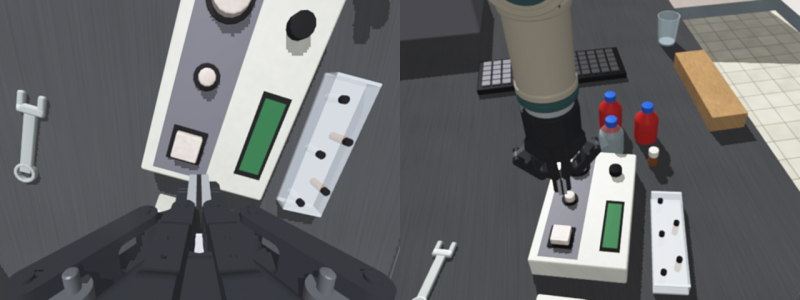

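The left half (wrist view) shows the square key at (185,146) with the shut fingertips just below it at (200,190). The side view agrees, giving a key position of about (476,-83). Next I descend to just above it.

Call:
step_arm(
  series=[
    [[0,0,0,-0.007,-0.036,0.2,1],[0,0,0,-0.007,-0.036,0.2,1],[0,0,0,-0.007,-0.036,0.2,1],[0,0,0,0,0,0,1],[0,0,0,0,0,0,1]],
  ],
)

```text
clock: 2.4
eef_pos: [474.2, -83.4, 81.5]
tool_rot: [-3.141, -0.0, 1.571]
force: [0.8, -0.1, 1.0]
width: -0.4
gripper_force: 0.0
```

```bash
python3 look.py b
```

```text
2.4 [474.2 -83.4  81.5] [-3.141 -0.     1.571] [ 0.8 -0.1  1. ] -0.39285310720002475
wrist zero_top 0.87 [327. 268.] [477. -76.  64.]
wrist start_top 0.71 [375. 112.] [497.4  -3.5  64. ]
wrist stop_top 0.62 [376. 113.] [497.7  -3.7  64. ]
side zero_top 0.64 [259. 379.] [479.2 -91.7  64. ]
side start_top 0.91 [291. 261.] [535.4  74.9  64. ]
scene zero_top 0.74 [282. 159.] [486.6 -70.9  64. ]
scene start_top 0.58 [327. 217.] [529.7  86.7  64. ]
scene stop_top 0.68 [300. 180.] [500.9  -9.2  64. ]
```

View pics/b.png

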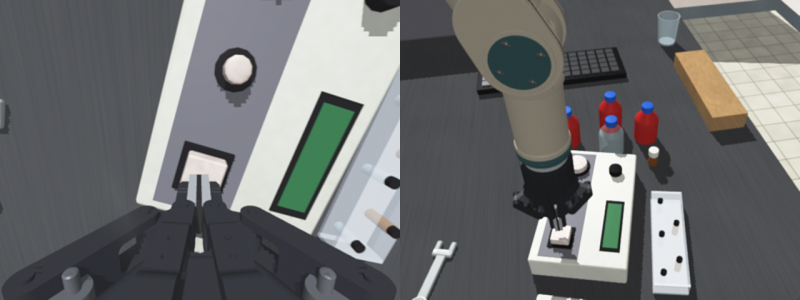

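The fingertips sit over the square key (wrist half-picture (200,180), cap centre (206,167)). Pressing gradually.

Call:
step_arm(
  series=[
    [[0,0,0,0,0.01,0.08,1],[0,0,0,0,0,0.027,1],[0,0,0,0,0,0.02,1],[0,0,0,0,0,0.02,1],[0,0,0,0,0,0.007,1],[0,0,0,0,0,0,1],[0,0,0,0,0,0,1]],
  ],
)

```text
clock: 3.7
eef_pos: [475.8, -83.3, 59.0]
tool_rot: [3.141, -0.0, 1.571]
force: [-0.9, 1.3, 12.0]
width: 0.0
gripper_force: 5.9
```

12 N at z = 59 means the key is on its hard stop. Next I lift and go to the start key.

Call:
step_arm(
  series=[
    [[0,0,0,0,0,-0.15,1],[0,0,0,0,0,-0.2,1],[0,0,0,0.27,0.085,0,1],[0,0,0,0.27,0.085,0,1],[0,0,0,0.27,0.085,0,1],[0,0,0,0.27,0.085,0,1],[0,0,0,0,0,0.16,1],[0,0,0,0,0,0,1],[0,0,0,0,0,0,1]],
  ],
)

```text
clock: 4.6
eef_pos: [525.4, 77.4, 86.2]
tool_rot: [-3.139, 0.001, 1.57]
force: [0.5, 0.7, 0.3]
width: -0.2
gripper_force: 0.0
```

```bash
python3 look.py c
```

```text
4.6 [525.4  77.4  86.2] [-3.139e+00  1.000e-03  1.570e+00] [0.5 0.7 0.3] -0.20239445867545783
wrist start_top 0.84 [316. 262.] [522.6  86.1  64. ]
side zero_top 0.59 [257. 378.] [477.1 -90.5  64. ]
side start_top 0.88 [284. 263.] [526.3  74.4  64. ]
side stop_top 0.7 [271. 314.] [500.9  -5.   64. ]
scene zero_top 0.73 [284. 160.] [484.6 -68.2  64. ]
scene start_top 0.91 [323. 217.] [533.1  82.1  64. ]
scene stop_top 0.53 [326. 217.] [531.   85.4  64. ]
```

View pics/c.png

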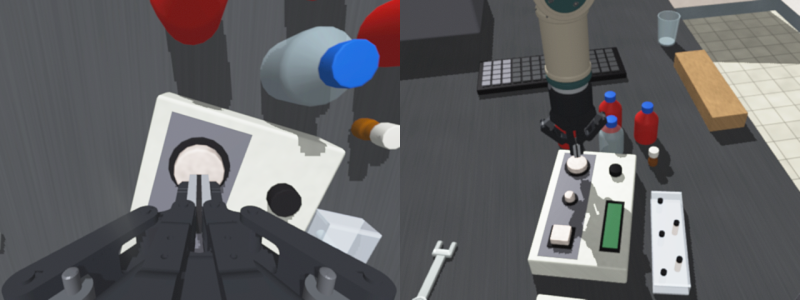

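The fingertips (200,182) are above the large round key (199,168), the square key is up again, and the bottle is well clear. Pressing, with a 3 mm nudge in +y.

Call:
step_arm(
  series=[
    [[0,0,0,0.02,0,0.107,1],[0,0,0,0,0,0.027,1],[0,0,0,0,0,0.02,1],[0,0,0,0,0,0.02,1],[0,0,0,0,0,0.013,1],[0,0,0,0,0,0,1],[0,0,0,0,0,0,1]],
  ],
)

```text
clock: 5.9
eef_pos: [526.0, 82.0, 59.1]
tool_rot: [-3.141, -0.0, 1.571]
force: [-2.9, 2.2, 5.3]
width: 0.1
gripper_force: 2.8
```

Call:
step_arm(
  series=[
    [[0,0,0,0,0,0.008,1],[0,0,0,0,0,0,1],[0,0,0,0,0,0,1]],
  ],
)

```text
clock: 6.2
eef_pos: [526.0, 82.0, 58.9]
tool_rot: [-3.141, -0.001, 1.571]
force: [-5.4, 2.0, 15.2]
width: 0.2
gripper_force: 7.7
```

The key is on its hard stop at 15 N. Lifting clear.

Call:
step_arm(
  series=[
    [[0,0,0,0,0,-0.15,1],[0,0,0,0,0,-0.3,1],[0,0,0,0,0,-0.3,1],[0,0,0,0,0,0,1],[0,0,0,0,0,0,1]],
  ],
)

```text
clock: 6.7
eef_pos: [527.7, 81.4, 171.3]
tool_rot: [3.138, -0.0, 1.57]
force: [0.1, -0.8, -0.3]
width: -0.2
gripper_force: 0.0
```

```bash
python3 look.py d
```

```text
6.7 [527.7  81.4 171.3] [ 3.138 -0.     1.57 ] [ 0.1 -0.8 -0.3] -0.20871988266715846
wrist start_top 0.96 [313. 232.] [522.8  80.4  64. ]
side zero_top 0.87 [257. 376.] [476.7 -87.5  64. ]
side start_top 0.68 [284. 261.] [527.1  76.4  64. ]
side stop_top 0.8 [273. 315.] [502.9  -7.9  64. ]
scene zero_top 0.52 [284. 161.] [486.1 -65.1  64. ]
scene start_top 0.86 [327. 215.] [525.8  84.2  64. ]
```

View pics/d.png

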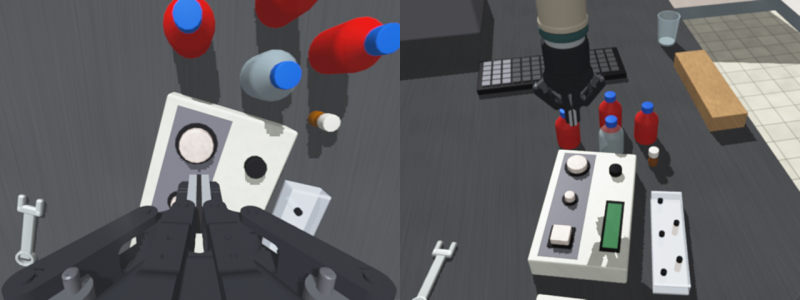

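All three keys are up (side view (577,163), (569,197) and (561,235)), the clear bottle stands at (611,135), and the arm is clear of everything.

```bash
python3 -c "
from cell import ctrl
print(ctrl.finish_job())"
```

```text
the job is handed in; nothing more can be done
None
```

I pressed the square key and then the large round key down to their hard stops and both sprang back up; the stop key and the bottle were not touched, and the job is handed in (it returned no verdict).

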